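Press the funnel gate lever through the guard window

ROBOT

A 7-joint arm with a two-finger parallel gripper is mounted at the origin on the work surface. World frame = base frame: x ahead of the robot, y to its left, z up, the work surface at z = 0. Lengths are in m, angles in rad, forces in N, time in s.
With the tool pointing down it reaches from about 0.425 to 0.825 m from the base axis. Payload 3.6 kg.
Tool frame: the origin (TCP) lies at the very end of the fingers, on their centre line; the grasp point (between the pads) lies 19 mm behind it; z points along the fingers, y is the direction in which the jaws open and shut (so a half turn about z gives the same grasp; the last joint's range is limited). The gripper opens to 85 mm and grips with 20 to 120 N. Pads are 22 mm wide; open, the fingers measure 114 mm over their backs; the gripper's body (76 mm by 85 mm) begins 54 mm behind the grasp point. The pads swing forward as they close: fully open they stand 13 mm farther back than shut.
Start: joints at [1.159, 0.615, -0.013, 1.423, 0.008, 1.103, -0.04], TCP at [0.245, -0.602, 0.231] pointing down, gripper open.
Joint ranges: [-3.12, 3.12], [-0.3, 2.06], [-1.34, 1.32], [0.26, 2.42], [-1.36, 4.5], [0.01, 1.98], [-2.84, 2.84]. Speed limits (rad/s): [2.79, 2.79, 3.14, 3.14, 3.14, 3.14, 3.14].

INTERFACE

Orientations are given as a rotation vector (axis times angle).
In Python, from workcell import * gives the robot as it stands.
- The arm moves only by the tool step_arm, never from a script. Its argument "plan" is a list of rows, each a list of 4 numbers: the shift along the tool's x, y, z in units of 50 mm (1.0 is 50 mm), then the turn about the tool's z in units of 8 degrees (1.0 is 8 degrees). In form: [[dx, dy, dz, twist], ...]. A call has 1 to 20 rows; each row shifts and turns the pose as measured when the row begins, along the tool's axes as they then stand; what a row does not reach is not made up. A row lasts 1/10 s, in which the tool goes at most 50 mm and 8.59 degrees, less where a joint would pass 70% of its speed; a pose out of reach is approached as far as the arm can. A call with a number of a shift or a turn outside -1 to 1 is refused whole. A call with a gripper value outside its range is refused whole. "hand" is the opening, from 0 (shut) to 1 (fully open), set as the call begins (left out, the last holds). The fingers move at their own pace and stop on an object; the grip force is fixed at half the most. Time passes only in rows, so rows that do not move let the fingers close. It gives the time, the measured TCP pose, the force and the opening at its end, in the units of the state.
- state(): the state, without advancing time (a new reading comes with each control period).
- snapshot(name): name is "scene" or "top" or "wrist"; returns the picture (384x512x3 uint8, red, green, blue); there is no depth.
- camera_params(name): a dict with "vfov" (degrees; the focal length in pixels is half the picture's height over the tangent of half this angle, whatever the lens; pixels are square), "cx", "cy" (the principal point, pixels), "world_to_cam" (4x4, takes a point from world to camera coordinates); the wrist camera has in their place "hand_eye" (4x4, takes a point from camera to tool coordinates, whose origin is the TCP and whose axes are the flange's). Camera axes: x right, y up, looking along -z (the intrinsics and any distortion apply to the point x, -y, -z); pixel columns grow to the right and rows downward; lengths in m; the calibration is good to about 2 mm. A picture is of the moment at which its call begins: read the wrist's pose just before it. camera_params takes no time and is no camera call.
- finish_job(): hands the job in, once; it reports no verdict.
The state is a dict: "time": time; "q": joint angles; "joint_velocities": joint speeds; "effort": joint torques, N m; "eef_pos": TCP position; "ee_rot": TCP orientation; "ft_force": force on the tool from outside, world axes, zero at the start; "ft_torque": the same for the moment, N m; "grip_width": opening from 0.0 (shut) to 1.0 (fully open).
Only numpy, scipy, OpenCV 4.12 (cv2) and the standard library are available. Lean on these libraries where they do the work, as an engineer would, in place of code of your own. Each camera call takes 0.05 s, during which the arm holds its last target.

TASK

Release the black fossil nodule that waits in the aluminium funnel: with the gripper shut, reach down through the window in the top of the grey guard box, press the lever paddle inside all the way down with the fingertips, and keep it down until the nodule has dropped into the glass jar. Then draw back out and let the paddle spring up again. Do not touch the guard, the funnel, the jar or the nodule, grasp nothing, and leave everything else on the counter where it is.

Things in the scene. Friction and masses are not known exactly. Their poses are not given: they have to be found in the camera images.
- station: fixed grey base board 190 x 360 x 12 mm (its x, y, z) lying on the counter, carrying guard, lever, gearbox, funnel and jar; origin: centre of its underside, z up. The guard box is at its -y end (centre at y = -85 mm), the funnel over the jar at its +y end (y = 115 mm); between them an aluminium gearbox 60 x 80 mm, 117 mm high. A steel post for the funnel stands at x = 78, y = 115 mm, 162 mm high. Its yaw varies by about 0.35 rad either way
- guard: grey sheet-metal guard box fixed on the station, outside 150 mm (x) by 144 mm (y), top face 136 mm above the counter, closed all round (the far side is clear plastic) with one rectangular window in its 4 mm top plate; axes parallel to the station's; origin: centre of the box at the top of the base board. Must not be touched
- window (a point): centre of the guard's window, level with the guard's top face; the opening is 104 mm along the station's x and 96 mm along its y, its edges parallel to the station's axes
- paddle_top (a point): centre of the upper face of the lever's paddle, right below the window's centre. The paddle is a 40 x 40 mm steel plate, 8 mm thick, with a black rubber facing, level at rest, 28 mm below the guard's top face; fully pressed, this point is about 17 mm lower (45 mm below the guard's top face)
- lever (a joint): angle of the lever in rad: 0 at rest (paddle up), 0.26 at its lower stop. Hinged 67 mm from the paddle's centre on the gearbox side, so the paddle goes down as the value grows. A spring resists with about 3 N at first and 6 to 7 N at the stop and lifts it again when released. Through the gearbox it draws a slide gate from under the funnel's spout: the nodule falls at roughly two thirds of the travel
- nodule_center (a point): centre of the dull black round fossil nodule, a 20 mm ball of 11 to 20 g, at first resting on the closed gate in the funnel's spout
- funnel: wide aluminium funnel, rim 124 mm across at 172 mm above the counter, spout bore 29 mm; origin: centre of the spout's lower end, 106 mm above the counter. Must not be touched
- jar: straight open glass jar 72 mm across, 80 mm tall, below the funnel, fixed; origin: centre of underside. Must not be touched
- jar_floor (a point): centre of the jar's inner floor; z axis up. The nodule's centre lies about 10 mm above it when in the jar, up to 23 mm off its axis
- crinoid: upright dull black crinoid stem section, ribbed cylinder 30 mm across, 40 mm tall, standing before the station; origin: centre of underside. To be left alone
- resin: amber resin block 45 x 34 x 25 mm, before the station; origin: centre of underside. To be left alone
- tweezers: brass tweezers 120 mm long, 8 mm thick, lying before the station; origin: mid-length at counter level. To be left alone
- rack: small oak rack 100 x 50 x 22 mm with eight wooden pegs rising to 62 mm, standing beside the guard; origin: centre of underside. To be left alone
- brush: small brush 150 mm long, lying beside the funnel end of the station; origin: at counter level. To be left alone
- tray: white open plastic tray 90 x 130 x 25 mm, behind the station; origin: centre of underside. To be left alone
- loupe: round black magnifier 52 mm across, 23 mm tall, behind the station; origin: centre of underside. To be left alone
- nodule: the nodule itself; its origin turns with it as it rolls, so use point nodule_center for where it is. Must not be touched

How it is judged:
By the outcome, as a careful person would: the job done as asked, in the order asked, and still so for the second after the job is handed in, with the robot touching nothing.
It also fails if it takes over 32 s, if anything falls off the work surface, if the arm or the gripper's body presses on something with over 40 N, if the wrist force passes 120 N, or if a joint passes its speed limit or range.

## Working session

There is one attempt and no reset: what is moved stays moved. The work goes in short steps, Python scripts to look and compute and a tool call to move; the robot and the scene stay as the last step left them, time stands still between calls to the robot, and variables do not carry over. Pictures are saved under pics/ and viewed, and the job is handed in when it is done.

Besides the shell and the picture viewer there is one more tool, called after "Emit:" by a JSON object that holds its "method" and its "body". step_arm: Moves the arm, as the interface text tells. Its arguments: {"type":"object","properties":{"plan":{"type":"array"},"hand":{"type":"number"}},"required":["plan"]}

```bash
mkdir -p pics
python3 - <<'E'
from workcell import *
import cv2
s=state();print(s)
for n in("scene","top"):
    cv2.imwrite(f"pics/{n}0.png",cv2.cvtColor(snapshot(n),cv2.COLOR_RGB2BGR));print(n,camera_params(n))
print(camera_params("wrist"))
E
```

```text
{'time': 0.0, 'q': array([ 1.15849118,  0.61593532, -0.01265307,  1.42494619,  0.00812069,
        1.10339262, -0.04042041]), 'joint_velocities': array([-9.58717463e-04,  1.30892538e-05,  7.26373391e-05, -1.08137743e-04,
        1.58220776e-03,  1.61818833e-04,  2.68251284e-04]), 'effort': array([-6.98376844e-04, -4.69216490e+01,  2.58934116e-01, -1.71031862e+01,
        9.95706185e-03,  9.68886103e-03,  5.94426098e-06]), 'eef_pos': array([ 0.24432418, -0.60148622,  0.23011193]), 'ee_rot': array([-3.08076897e+00, -6.01908264e-01,  8.48007292e-04]), 'ft_force': array([ 0.31884155, -0.83251769,  0.88906178]), 'ft_torque': array([0.00791741, 0.0718264 , 0.00611103]), 'grip_width': 1.0037454406681838}
scene {'vfov': 42.48844280501762, 'cx': 258.8546210030032, 'cy': 193.71820521474277, 'world_to_cam': array([[ 0.42109089,  0.90701375, -0.00291776, -0.31030006],
       [-0.68687329,  0.32098589,  0.65205302,  0.26842892],
       [ 0.59235761, -0.27256945,  0.75816776, -1.71803667],
       [ 0.        ,  0.        ,  0.        ,  1.        ]])}
top {'vfov': 55.72280627858806, 'cx': 254.2483575648348, 'cy': 192.91214370377313, 'world_to_cam': array([[ 0.01142527, -0.99971443,  0.02098853,  0.06545835],
       [ 0.99257278,  0.013881  ,  0.12085771, -0.57392842],
       [-0.12111454,  0.01945181,  0.99244793, -0.95116579],
       [ 0.        ,  0.        ,  0.        ,  1.        ]])}
{'vfov': 63.38544200645003, 'cx': 247.72751749378878, 'cy': 186.66828168823955, 'hand_eye': array([[-4.14795345e-05,  9.61410512e-01,  2.75117839e-01,
         6.99407678e-02],
       [ 9.99999977e-01,  9.74555246e-05, -1.89792245e-04,
        -3.27095733e-05],
       [-2.09280013e-04,  2.75117824e-01, -9.61410494e-01,
        -1.42199705e-01],
       [ 0.00000000e+00,  0.00000000e+00,  0.00000000e+00,
         1.00000000e+00]])}
```

View pics/scene0.png

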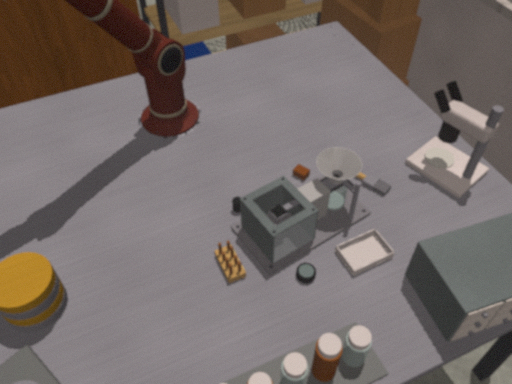

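View pics/top0.png

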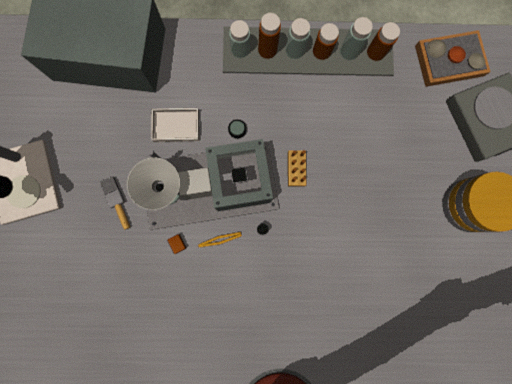

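Run:
```python
import cv2
a=cv2.imread("pics/top0.png")[110:240,110:310];cv2.imwrite("pics/t1.png",cv2.resize(a,None,fx=4,fy=4,interpolation=cv2.INTER_CUBIC))
a=cv2.imread("pics/scene0.png")[140:290,210:410];cv2.imwrite("pics/s1.png",cv2.resize(a,None,fx=4,fy=4,interpolation=cv2.INTER_CUBIC))
```

```text
(no output)
```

View pics/t1.png

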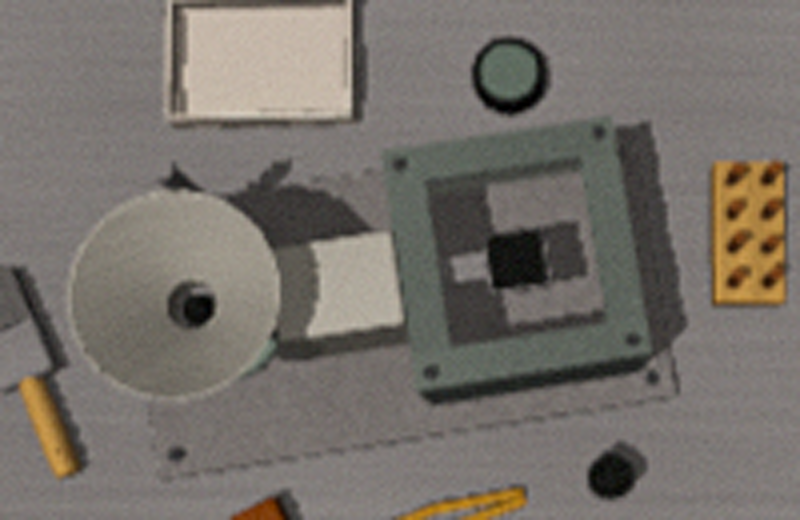

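View pics/s1.png

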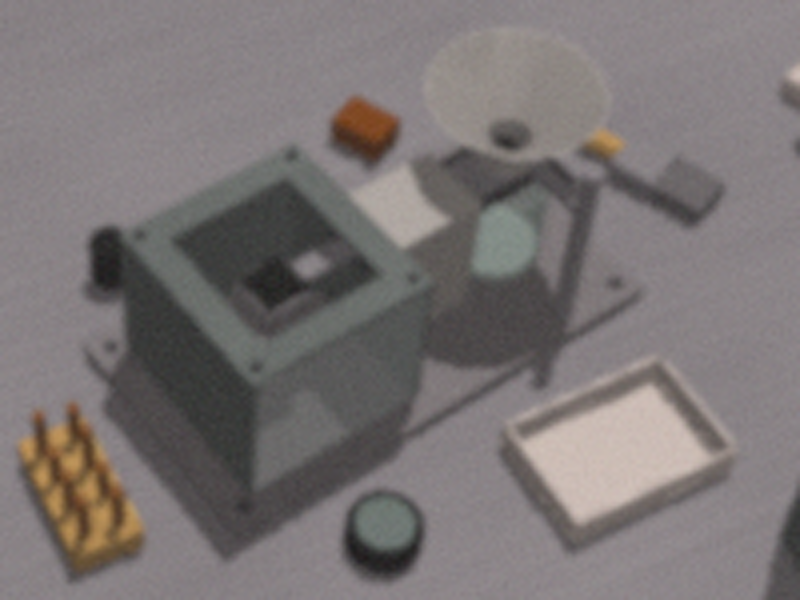

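```bash
cat > h.py <<'E'
import numpy as np
from workcell import *
def proj(cp,P):
    P=np.atleast_2d(P);T=cp["world_to_cam"];c=P@T[:3,:3].T+T[:3,3]
    f=192/np.tan(np.radians(cp["vfov"]/2))
    return np.c_[cp["cx"]+f*c[:,0]/-c[:,2],cp["cy"]+f*c[:,1]/c[:,2]]
def R2(a): return np.array([[np.cos(a),-np.sin(a)],[np.sin(a),np.cos(a)]])
def station(p,L): # p=x,y,yaw of station
    L=np.atleast_2d(L);return np.c_[L[:,:2]@R2(p[2]).T+p[:2],L[:,2]]
E
cat > fit.py <<'E'
from h import *
from scipy.optimize import least_squares
def up(a,off): return (np.array(a,float)+.5)/4-.5+off
hw=[(75,72),(75,-72),(-75,-72),(-75,72)];ww=[(52,48),(52,-48),(-52,-48),(-52,48)]
L=np.array([(x,y-85,136) for x,y in hw+ww])/1000
t=up([(384,153),(612,119),(652,356),(420,390),(427,180),(582,160),(606,316),(446,346)],(110,110))
s=up([(432,280),(252,380),(122,238),(293,148),(382,275),(262,328),(173,240),(290,180)],(210,140))
ct,cs=camera_params("top"),camera_params("scene")
for nm,sel in(("top",[1,0]),("scene",[0,1]),("both",[1,1])):
    f=lambda p:np.r_[sel[0]*(proj(ct,station(p,L))-t).ravel(),sel[1]*(proj(cs,station(p,L))-s).ravel()]
    r=least_squares(f,[.6,.05,0.1]);print(nm,r.x,"rms",np.sqrt((r.fun**2).sum()/(16*sum(sel))))
    print(" window",station(r.x,[[0,-.085,.136]]))
    if nm=="both":print(r.fun.reshape(-1,2).round(1))
E
python3 fit.py
```

```text
top [0.59625392 0.19717968 0.16618573] rms 0.6762960616385524
 window [[0.61031477 0.11335073 0.136     ]]
scene [0.59652817 0.19894213 0.17148005] rms 1.2266534357664283
 window [[0.61103264 0.1151888  0.136     ]]
both [0.59642773 0.197999   0.16855395] rms 1.030191031344028
 window [[0.61068707 0.11420359 0.136     ]]
[[-0.8 -0.8]
 [-0.1 -0.9]
 [-0.3 -0.6]
 [-1.1  0. ]
 [-0.6  0. ]
 [-0.7 -0.7]
 [-0.   1.6]
 [ 0.9  0.1]
 [ 0.3  0.2]
 [-0.3  1.1]
 [-1.  -1.6]
 [ 0.4 -2. ]
 [-0.1 -0.2]
 [-0.3  3.5]
 [-1.3 -0.6]
 [-1.  -1.1]]
```

Emit:
{"method": "step_arm", "body": {"plan": [[0.3, -0.25, -0.1, 0], [0.6, -0.5, -0.1, 0], [0.6, -0.5, -0.1, 0], [0.6, -0.5, -0.1, 0], [0.6, -0.5, 0, 0], [0.6, -0.5, 0, 0], [0.6, -0.5, 0, 0], [0.6, -0.5, 0, 0], [0.6, -0.5, 0, 0], [0.6, -0.5, 0, 0], [0.6, -0.5, 0, 0], [0.6, -0.5, 0, 0], [0.6, -0.5, 0, 0], [0.6, -0.5, 0, 0], [0.6, -0.5, 0, 0], [0.6, -0.5, 0, 0], [0.5, -0.4, 0, 0], [0.3, -0.25, 0, 0]], "hand": 0}}

```text
time: 1.9
eef_pos: [0.5608, -0.0022, 0.2424]
ee_rot: [-3.074, -0.584, 0.022]
ft_force: [-0.6, -1.3, 0.1]
grip_width: -0.002
```

```bash
cat > d.py <<'E'
from h import *
import sys
from scipy.spatial.transform import Rotation as Ro
W=np.array([.6107,.1142]);yaw=.1686
def rep(tx,ty,tz):
    s=state();R=Ro.from_rotvec(s["ee_rot"]).as_matrix()
    d=R.T@(np.array([tx,ty,tz])-s["eef_pos"])
    a=np.arctan2(R[1,0],R[0,0])
    print("t",s["time"],"pos",s["eef_pos"].round(4),"z",R[:,2].round(3),"F",s["ft_force"].round(2),"w",round(s["grip_width"],3))
    print("units",(d/.05).round(2),"twist units",round(np.degrees(a-yaw)/8,2))
if __name__=="__main__": rep(*W,float(sys.argv[1]) if len(sys.argv)>1 else .24)
E
python3 d.py
```

```text
t 1.9 pos [ 0.5608 -0.0022  0.2424] z [-0.016  0.009 -1.   ] F [-0.59 -1.3   0.14] w -0.002
units [ 1.78 -1.8   0.05] twist units 1.48
```

Emit:
{"method": "step_arm", "body": {"plan": [[0.35, -0.35, 0, 0], [0.4, -0.4, 0, 0], [0.4, -0.4, 0, 0], [0.3, -0.3, 0, 0], [0.25, -0.25, 0, 0], [0, 0, 0, 0.5], [0, 0, 0, 0.5], [0, 0, 0, 0.5], [0, 0, 0, 0], [0, 0, 0, 0]]}}

```text
time: 2.9
eef_pos: [0.6071, 0.1191, 0.2355]
ee_rot: [-3.118, -0.265, 0.045]
ft_force: [-0.4, -0.2, 0.8]
grip_width: -0.002
```

```bash
python3 d.py
python3 - <<'E'
from h import *
import cv2
for n in("wrist","top"):
    cv2.imwrite(f"pics/{n}2.png",cv2.cvtColor(snapshot(n),cv2.COLOR_RGB2BGR))
E
```

```text
t 2.9 pos [0.6071 0.1191 0.2355] z [-0.03  0.01 -1.  ] F [-0.38 -0.16  0.76] w -0.002
units [ 0.05  0.11 -0.09] twist units 0.01
```

View pics/wrist2.png

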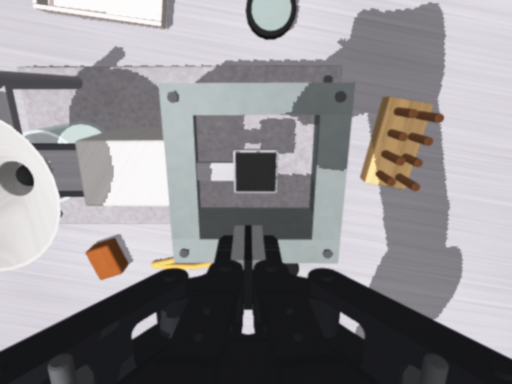

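```bash
cat > w.py <<'E'
from h import *
from scipy.spatial.transform import Rotation as Ro
s=state();cp=camera_params("wrist")
T=np.eye(4);T[:3,:3]=Ro.from_rotvec(s["ee_rot"]).as_matrix();T[:3,3]=s["eef_pos"]
M=T@cp["hand_eye"];f=192/np.tan(np.radians(cp["vfov"]/2))
def ray(u,v,z):
    d=M[:3,:3]@np.array([(u-cp["cx"])/f,-(v-cp["cy"])/f,-1]);o=M[:3,3]
    return (o+d*(z-o[2])/d[2])[:2]
w=np.array([ray(*p,.136) for p in[(196,115),(315,113),(313,240),(199,239)]])
g=np.array([ray(*p,.136) for p in[(160,84),(354,82),(339,263),(175,264)]])
print(w.round(4),w.mean(0),np.linalg.norm(np.roll(w,1,0)-w,axis=1))
print(g.round(4),g.mean(0),np.linalg.norm(np.roll(g,1,0)-g,axis=1))
p=np.array([ray(*p,.108) for p in[(235,151),(276,151),(278,193),(234,193)]])
print(p.mean(0),np.linalg.norm(np.roll(p,1,0)-p,axis=1))
E
python3 w.py
```

```text
[[0.6543 0.1682]
 [0.6708 0.0801]
 [0.5676 0.0573]
 [0.5515 0.1534]] [0.61104232 0.11473421] [0.10386507 0.08959957 0.10574625 0.09738846]
[[0.6719 0.197 ]
 [0.6971 0.0573]
 [0.5499 0.0299]
 [0.5235 0.1713]] [0.61059356 0.11387114] [0.15066101 0.14188379 0.14975542 0.14378926]
[0.61053342 0.11424347] [0.03870388 0.03572239 0.03868932 0.03997957]
```

Emit:
{"method": "step_arm", "body": {"plan": [[0, 0, 0.2, 0], [0, 0, 0.4, 0], [0, 0, 0.4, 0], [0, 0, 0.4, 0], [0, 0, 0.2, 0], [0, 0, 0, 0], [0, 0, 0, 0]]}}

```text
time: 3.7
eef_pos: [0.6048, 0.1185, 0.151]
ee_rot: [-3.117, -0.266, 0.044]
ft_force: [-0.5, 0.7, -0.3]
grip_width: -0.002
```

```bash
python3 d.py .115
```

```text
t 3.7 pos [0.6048 0.1185 0.151 ] z [-0.029  0.01  -1.   ] F [-0.49  0.72 -0.25] w -0.002
units [0.12 0.12 0.72] twist units 0.01
```

Emit:
{"method": "step_arm", "body": {"plan": [[0.12, 0.13, 0, 0], [0, 0, 0, 0], [0.02, 0, 0.3, 0], [0, 0, 0.3, 0], [0, 0, 0, 0], [0, 0, 0, 0]]}}

```text
time: 4.3
eef_pos: [0.6177, 0.1127, 0.1258]
ee_rot: [-3.117, -0.263, 0.024]
ft_force: [-0.1, 0.1, -0.3]
grip_width: 0.002
```

```bash
python3 d.py .094
```

```text
t 4.3 pos [0.6177 0.1127 0.1258] z [-0.017  0.012 -1.   ] F [-0.08  0.12 -0.34] w 0.002
units [-0.12 -0.04  0.64] twist units -0.0
```

Emit:
{"method": "step_arm", "body": {"plan": [[-0.08, 0, 0, 0], [0, 0, 0, 0], [0, 0, 0.2, 0], [0, 0, 0.1, 0], [0, 0, 0, 0]]}}

```text
time: 4.8
eef_pos: [0.6147, 0.1125, 0.1127]
ee_rot: [-3.116, -0.263, 0.016]
ft_force: [-0.5, 1.1, 0.4]
grip_width: 0.002
```

```bash
python3 d.py .094
```

```text
t 4.8 pos [0.6147 0.1125 0.1127] z [-0.012  0.013 -1.   ] F [-0.49  1.06  0.38] w 0.002
units [-0.07 -0.04  0.38] twist units -0.0
```

Emit:
{"method": "step_arm", "body": {"plan": [[-0.05, 0, 0.08, 0], [0, 0, 0.1, 0], [0, 0, 0.1, 0], [0, 0, 0, 0]]}}

```text
time: 5.2
eef_pos: [0.6124, 0.1118, 0.0987]
ee_rot: [-3.117, -0.262, 0.015]
ft_force: [-1.1, -0.7, 4.4]
grip_width: -0.001
```

```bash
python3 d.py .094
```

```text
t 5.2 pos [0.6124 0.1118 0.0987] z [-0.011  0.013 -1.   ] F [-1.07 -0.65  4.41] w -0.001
units [-0.03 -0.05  0.1 ] twist units -0.0
```

Emit:
{"method": "step_arm", "body": {"plan": [[0, 0, 0.06, 0], [0, 0, 0.04, 0], [0, 0, 0.03, 0]]}}

```text
time: 5.5
eef_pos: [0.6124, 0.1121, 0.0936]
ee_rot: [-3.117, -0.262, 0.014]
ft_force: [-2.5, -0.3, 4.9]
grip_width: -0.004
```

```bash
python3 d.py .092
```

```text
t 5.5 pos [0.6124 0.1121 0.0936] z [-0.01   0.013 -1.   ] F [-2.48 -0.27  4.92] w -0.004
units [-0.03 -0.05  0.03] twist units -0.0
```

Emit:
{"method": "step_arm", "body": {"plan": [[0, 0, 0.04, 0], [0, 0, 0.02, 0]]}}

```text
time: 5.7
eef_pos: [0.6124, 0.1123, 0.0916]
ee_rot: [-3.116, -0.262, 0.014]
ft_force: [-1.2, -1.1, 5.4]
grip_width: 0.0
```

```bash
python3 d.py .092;python3 - <<'E'
from h import *
import cv2
ims=[]
for n in("scene","top"):
    a=cv2.cvtColor(snapshot(n),cv2.COLOR_RGB2BGR)
    a=a[140:290,210:410] if n=="scene" else a[110:240,110:310]
    cv2.imwrite(f"pics/{n}3.png",cv2.resize(a,None,fx=4,fy=4,interpolation=cv2.INTER_CUBIC))
E
```

```text
t 5.7 pos [0.6124 0.1123 0.0916] z [-0.01   0.013 -1.   ] F [-1.24 -1.14  5.45] w 0.0
units [-0.03 -0.04 -0.01] twist units -0.0
```

View pics/scene3.png

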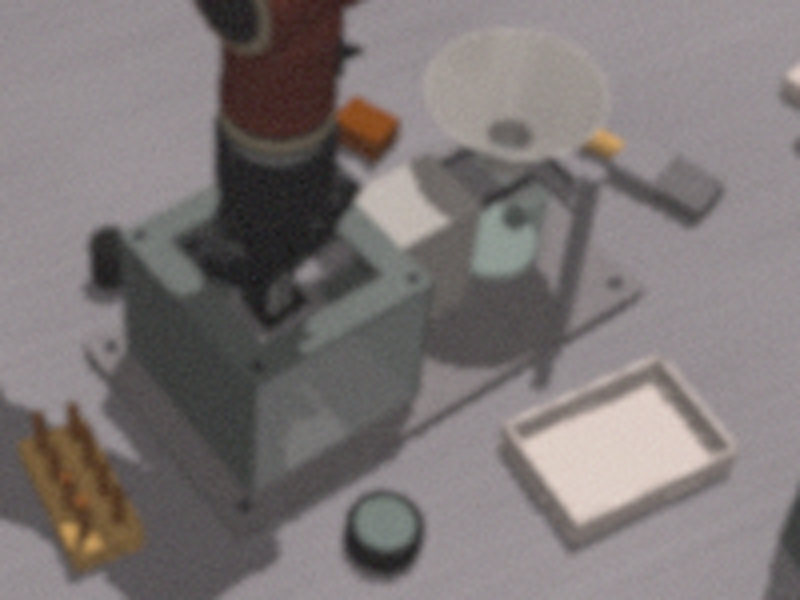

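View pics/top3.png

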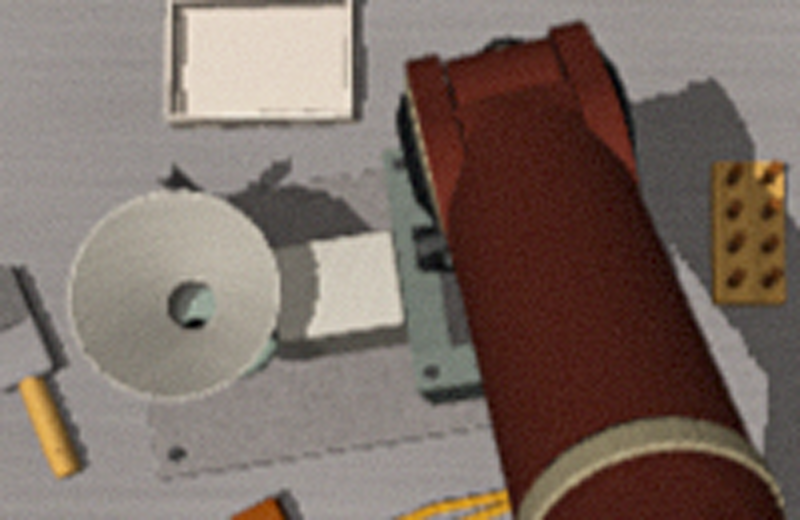

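The nodule has left the spout (top view shows green jar through the bore; scene shows a dark ball at about (515,215) inside the jar). I haven't seen the force jump at the stop yet, so I'll press on gently.

Emit:
{"method": "step_arm", "body": {"plan": [[0, 0, 0.03, 0], [0, 0, 0.03, 0]]}}

```text
time: 6.0
eef_pos: [0.6124, 0.1124, 0.0909]
ee_rot: [-3.116, -0.262, 0.013]
ft_force: [-3.4, -0.7, 12.7]
grip_width: 0.002
```

```bash
python3 d.py .092
```

```text
t 6.0 pos [0.6124 0.1124 0.0909] z [-0.01   0.014 -1.   ] F [-3.36 -0.66 12.71] w 0.002
units [-0.03 -0.04 -0.02] twist units -0.0
```

Emit:
{"method": "step_arm", "body": {"plan": [[0, 0, 0.03, 0], [0, 0, 0.02, 0], [0, 0, 0.02, 0], [0, 0, 0.02, 0], [0, 0, 0.02, 0], [0, 0, 0.02, 0], [0, 0, 0.02, 0]]}}

```text
time: 6.7
eef_pos: [0.6124, 0.1124, 0.0911]
ee_rot: [-3.116, -0.262, 0.01]
ft_force: [-2.6, -1.3, 7.5]
grip_width: -0.005
```

```bash
python3 d.py .092;python3 - <<'E'
from h import *
import cv2
ims=[]
for n in("scene","top"):
    a=cv2.cvtColor(snapshot(n),cv2.COLOR_RGB2BGR)
    a=a[140:290,210:410] if n=="scene" else a[110:240,110:310]
    ims.append(cv2.resize(a,(800,600),interpolation=cv2.INTER_CUBIC)[:,:400] if n=="top" else cv2.resize(a[:,100:],(400,600),interpolation=cv2.INTER_CUBIC))
cv2.imwrite("pics/c4.png",cv2.hconcat(ims))
E
```

```text
t 6.7 pos [0.6124 0.1124 0.0911] z [-0.008  0.014 -1.   ] F [-2.56 -1.27  7.51] w -0.005
units [-0.03 -0.04 -0.02] twist units -0.0
```

View pics/c4.png

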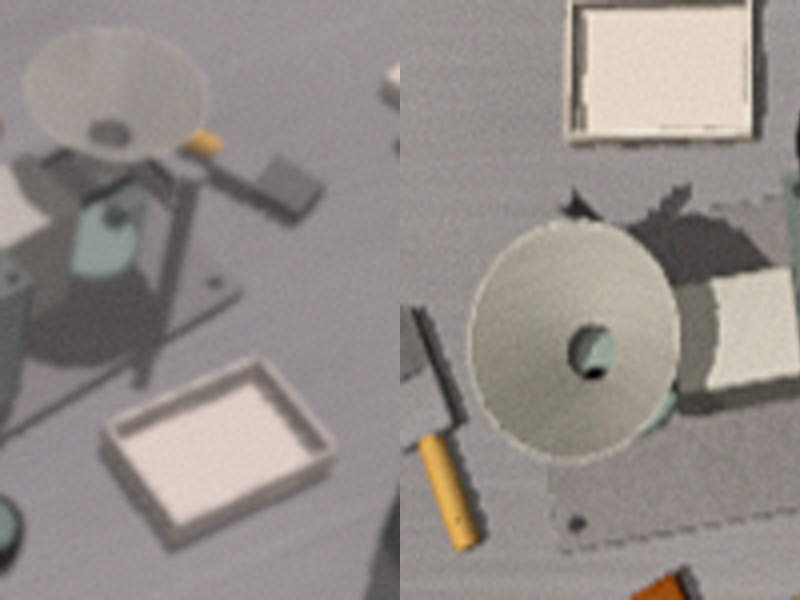

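Run:
```python
from h import *
p=[.59643,.198,.1686]
for z in(.026,.06,.10,.116):
    P=station(p,[[0,.115,z]]);print(z,P.round(3),proj(camera_params("scene"),P).round(1),proj(camera_params("top"),P).round(1))
from scipy.optimize import least_squares
r=least_squares(lambda q:np.r_[(proj(camera_params("scene"),q)[0]-[338.6,193.5]),(proj(camera_params("top"),q)[0]-[158.7,191])],[.58,.31,.03]);print(r.x,r.fun)
q=r.x[:2]-station(p,[[0,.115,0]])[0,:2];print(q)
```

```text
0.026 [[0.577 0.311 0.026]] [[332.5 197.5]] [[166.6 190.6]]
0.06 [[0.577 0.311 0.06 ]] [[333.9 189.9]] [[163.8 188.9]]
0.1 [[0.577 0.311 0.1  ]] [[335.5 180.5]] [[160.2 186.8]]
0.116 [[0.577 0.311 0.116]] [[336.1 176.6]] [[158.7 185.9]]
[0.57510188 0.33173363 0.03165357] [-0.15831781  0.03744887 -0.13614283 -0.05827004]
[-0.00203085  0.02036426]
```

Both views put the nodule at z ≈ 0.03, about 20 mm off the jar axis, so it is at rest on the jar floor. Next I draw back.

Emit:
{"method": "step_arm", "body": {"plan": [[0, 0, -0.1, 0], [0, 0, -0.1, 0], [0, 0, -0.15, 0], [0, 0, -0.2, 0], [0, 0, -0.3, 0], [0, 0, -0.4, 0], [0, 0, -0.4, 0], [0, 0, -0.4, 0], [0, 0, -0.4, 0], [0, 0, -0.4, 0], [0, 0, -0.2, 0], [0, 0, 0, 0], [0, 0, 0, 0], [0, 0, 0, 0]]}}

```text
time: 8.2
eef_pos: [0.6121, 0.1115, 0.2495]
ee_rot: [-3.115, -0.265, 0.016]
ft_force: [-0.2, 0.5, 0.1]
grip_width: 0.004
```

```bash
python3 d.py .24;python3 - <<'E'
from h import *
import cv2
for n in("scene","wrist","top"):
    a=cv2.cvtColor(snapshot(n),cv2.COLOR_RGB2BGR)
    if n=="scene": a=cv2.resize(a[140:290,210:410],None,fx=4,fy=4,interpolation=cv2.INTER_CUBIC)
    cv2.imwrite(f"pics/{n}5.png",a)
E
```

```text
t 8.2 pos [0.6121 0.1115 0.2495] z [-0.011  0.015 -1.   ] F [-0.21  0.46  0.08] w 0.004
units [-0.02 -0.05  0.19] twist units 0.01
```

View pics/scene5.png

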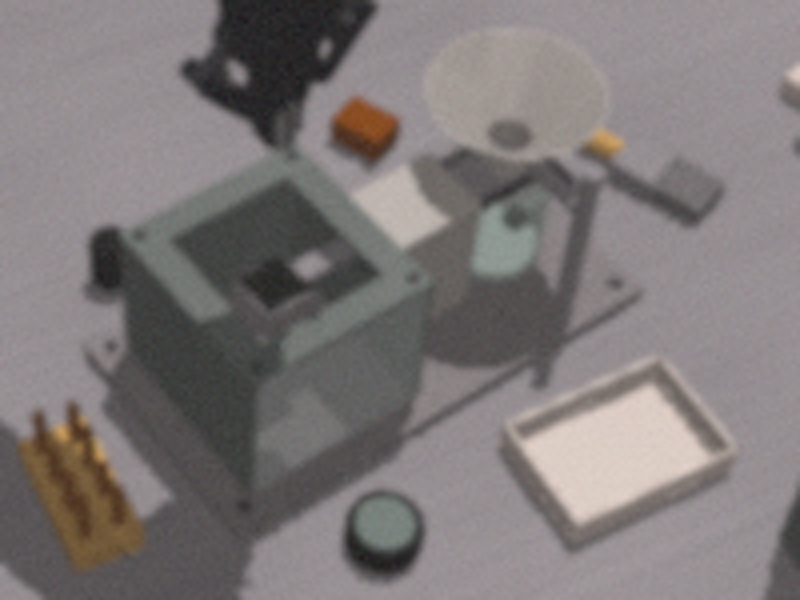

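View pics/wrist5.png

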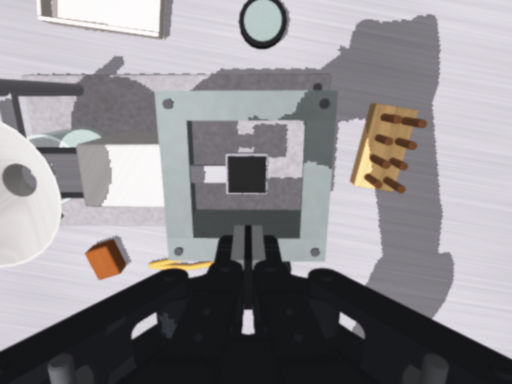

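The scene view shows the paddle back up (at about (272,283), same as before the press), the nodule in the jar at (515,215), and everything else in place. The wrist view shows the spout empty and gate closed, with the paddle level at (247,174).

```bash
python3 -c "
from workcell import *
print(finish_job())"
```

```text
the job is handed in; nothing more can be done
None
```

The nodule is in the glass jar, the paddle has sprung back up, and I handed the job in at about 8.4 s of the 32 s allowed.

- **Finding the window:** I fitted the guard's corners in the top and scene images, which put the window at (0.611, 0.114) m with a yaw of 0.169 rad. The wrist camera agreed to within about 1 mm.
- **Pressing:** With the gripper shut, I went down through the window and pressed the paddle until the fingertips stopped at z ≈ 0.091 m, 45 mm below the guard's top face. The upward force rose to 12.7 N there, and the fingertips went no lower when I pushed again.
- **Nodule:** While I held the paddle down, two views placed the nodule at z ≈ 0.03 m, about 20 mm off the jar's axis. That is consistent with it resting on the jar floor near the wall.
- **After drawing back out:** The tool was at z = 0.25 m with no force on it, and the paddle was level again. In the pictures the spout was empty and the other items looked unmoved.

No check failed. The tool tilted up to 0.03 rad during the approach. One sideways correction inside the window overshot by about 7 mm. I brought it back to within about 4 mm before pressing, well inside the window, and the readings I took showed no sign of touching the guard.

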